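# Fit the carrier plate on the tube mixer

### The job

Take the carrier plate from its holder - lift its tab end over the front lip and draw it out - lay it flat on the bench and let go, then pick it up again by the middle grip. Set it on the mixer's deck along the fence with its hole end riding on top of the locating pin and its hole not yet over the pin, then slide it until the hole finds the pin and the plate drops flat on the deck, lined up with the fence. Never drop the plate from a height, leave the other things where they are, and let go at the end.

Things in the scene. Friction and masses are not known exactly. Their poses are not given: they have to be found in the camera images.
- plate_mid (a point): the carrier plate: loose bare aluminium, 140 x 70 x 6 mm, about 0.25 kg, with a round hole and two upright fins on its centre line. This point: centre of the flat plate, 3 mm above its underside. +x runs along its length from the tab end to the hole end, +z up. It starts flat in the holder, lined up with it, tab end at the open front
- plate_tab (a point): centre of the end tab: a fin 18 mm long (plate x), 10 mm thick (plate y), standing 26 mm above the plate's top; 58 mm from the plate's centre towards -x (its outer face is 67 mm from the centre, the plate's end 70 mm). This point is 19 mm above the plate's underside
- plate_grip (a point): centre of the middle grip: a fin 42 mm long (plate x), 12 mm thick (plate y), standing 26 mm above the plate's top; 8 mm from the plate's centre towards -x. This point is 19 mm above the plate's underside
- plate_hole (a point): centre of the plate's through hole, 13 mm across, at the underside of the plate, 38 mm from its centre towards +x (32 mm from that end)
- holder: fixed grey holder, 166 long (x) x 86 wide x 58 mm high; origin at the centre of its underside, +x from its open front to its back. Floor 4 mm thick. A clear roof (underside 52, top 58 mm above the bench) covers x from -36 mm to the back, with a low back stop and side walls 74 mm apart, so that only the plate's tab end is in the open, at about x = -58 mm
- holder_lip (a point): top of the holder's stop lip, 80 mm from its centre towards -x: a bar 6 mm thick across the front edge, its top 9 mm above the bench, 5 mm above the holder's floor. The plate's tab end must be raised over it before the plate can be drawn out towards holder -x; the underside then rides over the lip
- mixer: fixed tube mixer, a low white machine 220 (x) x 130 x 50 mm high; origin at the centre of its underside, +x away from its knob side (front). Its flat top is the deck, open but for a fence on the -y side and a pin. The plate goes on with its hole end towards +x and its long side along the fence
- deck_fence (a point): foot of the fence's inner face, at mid-length, on the deck, 35.5 mm from the deck's centre line towards mixer -y. The steel fence is 200 mm long (mixer x), 14 mm high. A plate touching it (half-width 35 mm) has its hole 0.5 mm off the pin's line, which is near enough to drop
- deck_slot (a point): middle of the dark slot on the deck's centre line, at the deck's surface, 50 mm from the mixer's centre towards +x; axes as the mixer's. A fixed steel pin, 10 mm across tapering to 6 mm at the top, stands 8 mm high in the slot, screwed down anywhere within 7 mm either way (along x) of this point; its exact place is not measured
- blank: bystander, not to be disturbed: a plain blank metal cover, 130 x 80 x 5, no hole and no tab, lying on the bench; origin at the centre of its underside
- tape_roll: bystander, not to be disturbed: a roll of paper tape lying flat, 68 across, 20 high; origin at the centre of its underside
- marker: bystander, not to be disturbed: a marker pen, 125 long, 11 thick, lying; origin at the centre of its underside
- sanitizer: bystander, not to be disturbed: a clear plastic bottle, 60 across, 150 high; origin at the centre of its underside
- cup: bystander, not to be disturbed: a small lidded specimen cup, 60 across, 60 high; origin at the centre of its underside
- tray: bystander, not to be disturbed: an open lilac tray, 130 x 190 x 30 high; origin at the centre of its underside
- plate: the same carrier plate; its origin is the centre of its underside
Mind the look-alikes: they are no part of the job. There is more than one size of the plate; the job needs the largest.

How it is judged (in metres and radians):
On the way, in this order (a step that is already met when the one before it is completed fails the run):
1. the plate has been drawn out of the holder, lies flat on the bench and is let go (height (world z) of plate_hole below 0.0025 m and angle between plate_mid's own z axis and vertical below 0.02 rad and horizontal distance between plate_mid and holder above 0.1 m and contact force between the fingers and plate below 0.1 N), for 0.2 s.
2. the plate is lifted by its middle grip (height (world z) of plate_mid above 0.03 m and contact force between the fingers and plate above 1 N and distance between the grasp point and plate_grip below 0.035 m), for 0.1 s.
3. the plate rests on the mixer's deck with its hole end still held up by the pin (contact force between plate and mixer above 0.2 N and z of plate_hole in the frame of deck_slot between 0.003 and 0.012 m and x of plate_hole in the frame of deck_slot between -0.035 and 0.035 m and y of plate_hole in the frame of deck_slot between -0.02 and 0.02 m), for 0.2 s.
At the end, for the whole second after the job is handed in: Pin through the hole: plate flat on the deck (hole within 1.5 mm of deck height, 10.5 mm along and 4 mm across of the slot middle, tilt under 0.02 rad), hole end away from the mixer front, in line within 0.07 rad, at rest, released; bystanders within 40 mm of their places (z of plate_hole in the frame of deck_slot between -0.0015 and 0.0015 m and x of plate_hole in the frame of deck_slot between -0.0105 and 0.0105 m and y of plate_hole in the frame of deck_slot between -0.004 and 0.004 m and x of plate_mid in the frame of deck_slot below -0.025 m and angle between plate_mid's own z axis and vertical below 0.02 rad and angle between the x axis of plate_mid and the x axis of mixer, either way round below 0.07 rad and linear speed of plate below 0.01 m/s and contact force between the fingers and plate below 0.1 N); the robot touches nothing.
It fails at once if the plate is dropped (falls free faster than 0.7 m/s) (contact force between the fingers and plate below 0.1 N and linear speed of plate above 0.7 m/s).
It fails at once if a bystander is moved by more than 40 mm (distance of any of blank, tape_roll, marker, sanitizer, cup, tray from where it was at the start of the episode above 0.04 m).
It also fails if it takes over 56 s, if anything falls off the work surface, if the arm or the gripper's body presses on something with over 40 N, if the wrist force passes 120 N, or if a joint passes its speed limit or range.

### The arm

A 7-joint arm with a two-finger parallel gripper is mounted at the origin on the work surface. World frame = base frame: x ahead of the robot, y to its left, z up, the work surface at z = 0. Lengths are in mm, angles in rad, forces in N, time in s.
With the tool pointing down it reaches from about 425 to 950 mm from the base axis. Payload 4.7 kg.
Tool frame: the origin (TCP) lies on the front face of the gripper's body, between the roots of the fingers; the fingertips stand 73 mm ahead of it and the grasp point (between the pads) lies 54 mm ahead of it (manip.tcp_to_tips is the distance from the TCP to the fingertips, in mm); z points along the fingers, y is the direction in which the jaws open and shut (so a half turn about z gives the same grasp; the last joint's range is limited). The gripper opens to 85 mm and grips with 20 to 120 N. Pads are 22 mm wide; open, the fingers measure 114 mm over their backs; the gripper's body (76 mm by 85 mm) begins 54 mm behind the grasp point. The pads swing forward as they close: fully open they stand 13 mm farther back than shut.
Start: joints at [-1.262, 0.469, -0.049, 1.532, 0.024, 1.141, -0.082], TCP at [223.664, 636.879, 303.935] pointing down, gripper open.
Joint ranges: [-2.59, 2.59], [-0.33, 1.99], [-1.39, 1.29], [0.1, 2.45], [-1.04, 4.18], [0.21, 1.99], [-2.66, 2.66]. Speed limits (rad/s): [2.57, 2.57, 3.14, 3.14, 3.14, 3.14, 3.14].

### API

Orientations are given as a unit quaternion [w, x, y, z].
In Python, from bench import sensors, snapshot, camera_model, ticket, find_in, manip gives the robot as it stands. The module is installed in compiled form; this text tells all that it offers.
- The arm moves only by the shell command python3 -m pendant 'ROWS' [OPENING] [FORCE]. ROWS is JSON, a list that holds one entry, the list of rows, each a list of 6 numbers: the shift along the tool's x, y, z in mm, then the turn, a rotation vector about the tool's x, y, z in rad. A call has 1 to 20 rows; each row is the pose to reach, as a shift and turn from the pose measured when the call began, along the tool's axes at that moment; what a row does not reach only later rows make up. A row lasts 1/10 s, in which the tool goes at most 50 mm and 8.59 degrees, less where a joint would pass 70% of its speed; a pose out of reach is approached as far as the arm can. A call with a gripper value outside its range is refused whole. OPENING is the finger opening in mm, from 0 to 85.4, set as the call begins (- or left out, the last holds). The fingers move at their own pace and stop on an object; FORCE is the grip in N (left out, the last holds). Time passes only in rows, so rows that repeat a pose let the fingers close. It gives the time, the measured TCP pose, the force and the opening at its end, in the units of the state.
- sensors.get_state(): the state, without advancing time (a new reading comes with each control period).
- snapshot(name): name is "scene" or "top"; returns (picture, depth): 400x640x3 uint8, red, green, blue; 400x640 float32, mm along the optical axis (not along the pixel's ray), 0 where there is no reading.
- camera_model(name): a dict with "K" (3x3 intrinsics, pixels), "xyz" and "orientation" of the camera in the world. Camera axes: x right, y down, z forward; pixel columns grow to the right and rows downward; lengths in mm; the calibration is good to about 2 mm. A picture is of the moment at which its call begins. camera_model takes no time and is no camera call.
- ticket.close_job(): hands the job in, once; it reports no verdict.
Trained networks look in the newest picture that a camera, given by its name, has taken for a name from the list of things; names that differ only in an ending like _2 or _b are one class to them, and where a whole thing is asked for, a point or a joint stands for the part that bears it (a point fixed in the world has none). Each returns a list of dicts, best first, with "score" (0 to 1); they miss things now and then, are a little off and sometimes report something else, mostly with a low value. They report only what shows in the picture. A call takes as long as a camera call. They do not tell look-alikes from the thing itself.
- find_in(label, camera): "xyz" ([x, y, z] in mm, in the coordinates of the camera as it stood for that picture, good to about 4 mm: the middle of the surface that is visible of it).
The state is a dict: "t": time; "q": joint angles; "qvel": joint speeds; "joint_torque": joint torques, N m; "position": TCP position; "ee_rot": TCP orientation; "force": force on the tool from outside, world axes, zero at the start; "moment": the same for the moment, N m; "opening": opening from 0.0 (shut) to 1.0 (fully open).
Only numpy, scipy, OpenCV 4.12 (cv2) and the standard library are available. Lean on these libraries where they do the work, as an engineer would, in place of code of your own. Each camera call takes 0.05 s, during which the arm holds its last target. There are 200 camera calls.

## Working session

There is one attempt and no reset: what is moved stays moved. The work goes in short steps, Python scripts to look and compute and a shell command to move; the robot and the scene stay as the last step left them, time stands still between calls to the robot, and variables do not carry over. Pictures are saved under pics/ and viewed, about 8 in all and at most 12, crops included, and the job is handed in when it is done.

```bash
mkdir -p pics
cat > h.py <<'E'
import numpy as np,cv2
from scipy.spatial.transform import Rotation as R
from bench import sensors,snapshot,camera_model,ticket,find_in,manip
def rot(q): return R.from_quat([q[1],q[2],q[3],q[0]])
def cam(n):
    m=camera_model(n); return np.array(m["K"]),np.array(m["xyz"]),rot(m["orientation"])
def cloud(n,d):
    K,t,r=cam(n); v,u=np.mgrid[0:400,0:640]
    p=np.stack([(u-K[0,2])/K[0,0]*d,(v-K[1,2])/K[1,1]*d,d],-1)
    w=r.apply(p.reshape(-1,3)).reshape(400,640,3)+t; w[d==0]=np.nan; return w
def find(l,n):
    K,t,r=cam(n)
    return [(round(x["score"],2),np.round(r.apply(x["xyz"])+t).astype(int).tolist()) for x in find_in(l,n)[:4]]
def pose():
    s=sensors.get_state(); return np.array(s["position"]),rot(s["ee_rot"]),s
def save(n,im): cv2.imwrite("pics/"+n,im[...,::-1])
E
python3 - <<'E'
from h import *
for n in("scene","top"):
    im,d=snapshot(n); save(n+"0.png",im); np.save(n+"0.npy",d)
    K,t,r=cam(n); print(n,K[0,0],t,r.as_matrix().round(2).tolist())
    for l in("plate_mid","plate_tab","plate_grip","holder","holder_lip","mixer","deck_slot","deck_fence","plate_hole"): print(l,find(l,n))
s=sensors.get_state();print(s,manip.tcp_to_tips)
E
```

```text
scene 463.9659873645487 [1066.77527716 -718.26041387 1025.27186801] [[0.78, 0.45, -0.44], [0.62, -0.56, 0.55], [-0.0, -0.7, -0.72]]
plate_mid [(0.87, [253, 309, 6]), (0.63, [613, 79, 10]), (0.59, [582, 218, 10]), (0.4, [487, 3, 10])]
plate_tab [(0.81, [252, 311, 5]), (0.8, [610, 81, 6]), (0.43, [582, 216, 9])]
plate_grip [(0.88, [615, 79, 3]), (0.86, [256, 311, 4])]
holder [(0.89, [668, 207, 61])]
holder_lip [(0.82, [671, 204, 58])]
mixer [(0.62, [653, -193, 54])]
deck_slot [(0.81, [656, -194, 54])]
deck_fence [(0.79, [651, -190, 50])]
plate_hole [(0.96, [608, 79, 4]), (0.51, [256, 311, 6])]
top 409.0379335230942 [4.26129743e+02 4.45675569e-01 1.13769815e+03] [[-0.01, -1.0, 0.07], [-1.0, 0.02, 0.02], [-0.02, -0.07, -1.0]]
plate_mid [(0.81, [605, 84, 4]), (0.7, [245, 311, 9]), (0.63, [589, 217, 9])]
plate_tab [(0.83, [602, 84, 6]), (0.82, [249, 317, 10]), (0.59, [590, 219, 15])]
plate_grip [(0.92, [589, 220, 10]), (0.83, [248, 309, 1]), (0.81, [603, 81, 5])]
holder [(0.8, [652, 231, 55])]
holder_lip [(0.93, [651, 228, 62]), (0.5, [382, 486, 4]), (0.45, [606, 425, 62])]
mixer [(0.73, [
[... 180 characters left out ...]
, 216, 7])]
{'t': 1.0, 'q': array([-1.26184212,  0.46857852, -0.04860072,  1.53248468,  0.02410611,
        1.14104147, -0.08227443]), 'qvel': array([ 0.0003653 , -0.000348  , -0.00199624, -0.00091129,  0.0007752 ,
       -0.00183914,  0.00098962]), 'joint_torque': array([-1.09880901e-03, -5.10167599e+01, -4.70768544e-02, -2.38019764e+01,
        1.07718693e-02,  9.40306345e-04,  1.29825230e-05]), 'position': array([223.70103176, 636.86169577, 303.95584872]), 'ee_rot': array([-1.05551655e-05,  1.68105906e-01,  9.85768940e-01,  3.81650854e-05]), 'force': array([ 0.89630421,  0.08633773, -0.30622993]), 'moment': array([ 0.01592216, -0.04694527, -0.03949925]), 'opening': 1.001009602387713} 72.6
```

View pics/top0.png

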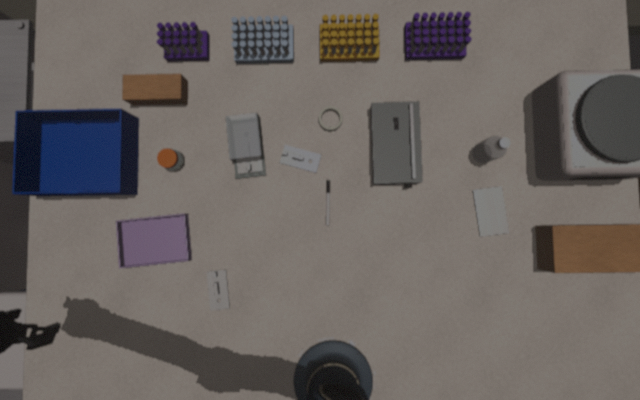

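View pics/scene0.png

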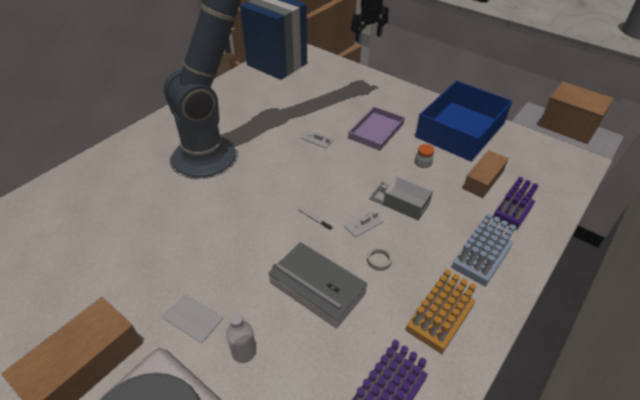

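Run:
```python
from h import *
im=cv2.imread("pics/top0.png"); d=np.load("top0.npy"); W=cloud("top",d)
a=cv2.resize(im[105:195,215:275],None,fx=6.6,fy=6.6,interpolation=cv2.INTER_CUBIC)
b=cv2.resize(im[95:195,363:428],None,fx=5.94,fy=5.94,interpolation=cv2.INTER_CUBIC)
c=np.hstack([a,b]); print(c.shape,W[250:260,300:310,2].mean()); cv2.imwrite("pics/crop1.png",c)
for n,(u0,u1,v0,v1),(z0,z1) in(("mixer",(355,435,90,200),(42,56)),("fence",(355,435,90,200),(58,72)),("holder",(215,275,100,190),(45,75)),("holderall",(215,275,100,190),(2,75)),("plate",(226,270,155,182),(7,16)),("tab",(226,270,155,182),(20,50))):
    w=W[v0:v1,u0:u1].reshape(-1,3); w=w[(w[:,2]>z0)&(w[:,2]<z1)]
    r=cv2.minAreaRect(w[:,:2].astype(np.float32)); print(n,len(w),np.round(w.mean(0),1),np.round(r[0],1),np.round(r[1],1),round(r[2],1),np.median(w[:,2]).round(1))
print(np.round(W[155:182:1,236:266:2,2]).astype(int))
```

```text
(594, 782, 3) 1.0523768786100982
mixer 3670 [ 636.6 -177.    50.6] [ 638.4 -180.9] [221.1 131.6] 0.5 50.7
fence 266 [ 637.6 -219.2   64.1] [ 638.3 -201.6] [199.3  46.7] 1.6 64.2
holder 1428 [660.1 229.9  58.9] [661.3 230.9] [120.5  86.6] 5.6 59.0
holderall 3201 [640.7 231.4  30.3] [647.1 238.4] [168.2 255. ] 89.5 13.6
plate 423 [583.8 221.8  10.9] [576.6 220.4] [67.5 89.9] 5.3 10.8
tab 49 [586.7 223.   34.8] [588.1 224.3] [35.6 86.2] 5.0 35.7
[[62 57 61 55 59 59 55 59 58 52 60 58 60 37  4]
 [60 61 61 57 61 61 60 58 57 58 12 10 46 37  4]
 [63 60 58 61 59  9 14  9 13 14  9 12 14 29  4]
 [57  5 10 10 11 12  9 14 14 12 11 11 16 12  4]
 [ 5 12 13  9  8 10  9  5  7  8 11 11 10  4  7]
 [ 9 12 10 15 12 12  8 12 11 10 12 12 12  1  4]
 [ 2 13 12 12  9  9  6 11 14  9 11  7 11  5  9]
 [ 8 14 10 11 12 10 14 10 11 10 11 11 12  9  3]
 [ 5 15 15  8 10 34 39  6 10 12 12 16  9  9  4]
 [ 3 13 11 13 10 36 37 25 12 11  9 10 12 10 11]
 [ 4 11 12 11  9 38 36 30 15 13  6  9  8 10  6]
 [ 3 12 12 14 11 37 40 28  9 10 14 10 10 13  4]
 [ 8 11 15 13  7 11 39 30 10 10  7 13 11 10  6]
 [ 7  8  7 12 12 11 39 34 14 14 15 10 11 12  4]
 [ 7 14 12 14 13 12 35 32 10  9 10 15  8 11  6]
 [ 2 12  9  8 15 10 28 21 10  8 15 13 10 10  4]
 [ 4 12 13 16 13 15 12  9  9 12  8  4  7  3  5]
 [ 3 10  9 13 10 13  4  8  7  6  1  1  5  3  8]
 [ 9 10  6  4  5  3  3  4  7  5  5  4  5 11  8]
 [ 5  4  2  5  4  5  5  8 10 10 11  9 10 12  7]
 [ 3  2  7  2 12  9  9  9  9  7 12 11 10  6  5]
 [ 9 12 11 11 10 11 13 10 13 10  1  2  3 -4  2]
 [12 11 11 14  9  5 -1  3  0  1  0  5  2  1 -1]
 [ 6  3  1  2  1  2  4  0  0 -3 -2  3  0  1 -1]
 [ 2  5 -3  2 -2 -4  1 -1  2  1 -3  4 -1  2  4]
 [ 4  1 -3  1  0  4  3  3  1 -4 11  0  2  1  2]
 [-1  4  1 -1  1  3  4  1  4  0  2 -2 -2  2  1]]
```

View pics/crop1.png

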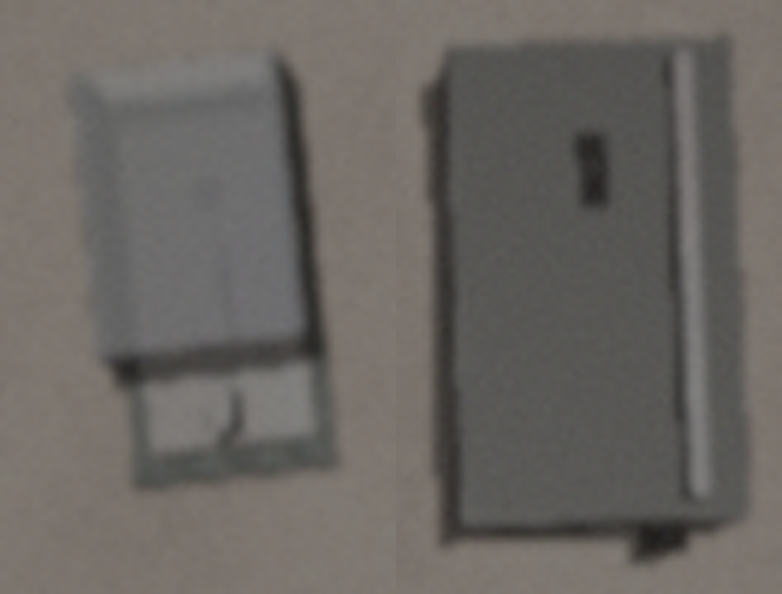

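```bash
cat >> h.py <<'E'
def go(xyz,yaw,pitch=0,tool=54):
    """row bringing point `tool` mm ahead of TCP to xyz; tool y at yaw+90deg (deg), tool x at yaw+180; pitch: nose(+plate x) up, rad"""
    p,r,s=pose()
    y=np.radians(yaw); X=-np.array([np.cos(y),np.sin(y),0]); Z=np.array([0,0,-1.]); Y=np.cross(Z,X)
    T=R.from_rotvec(Y*-pitch)*R.from_matrix(np.stack([X,Y,Z],1))
    t=np.array(xyz)-T.apply([0,0,tool])
    sh=r.inv().apply(t-p); rv=(r.inv()*T).as_rotvec()
    print("row",np.round(sh,1).tolist(),np.round(rv,4).tolist())
def stat():
    p,r,s=pose(); e=r.as_matrix()
    print("t",round(s["t"],2),"p",p.round(1),"grasp",r.apply([0,0,54]).round(1)+p.round(1),"yaw",np.degrees(np.arctan2(-e[1,0],-e[0,0])).round(2),"z",e[:,2].round(3),"F",np.round(s["force"],1),"M",np.round(s["moment"],2),"op",round(s["opening"]*85.4,1))
E
python3 - <<'E'
from h import *
d=np.load("top0.npy"); W=cloud("top",d)
def pts(u0,u1,v0,v1,z0,z1):
    w=W[v0:v1,u0:u1].reshape(-1,3); return w[(w[:,2]>z0)&(w[:,2]<z1)]
t=pts(242,254,160,174,25,45); print("tab",len(t),t.mean(0).round(1),t.min(0).round(1),t.max(0).round(1))
f=pts(355,435,90,200,58,72); f=f[f[:,1]<-205]; l=cv2.fitLine(f[:,:2].astype(np.float32),cv2.DIST_HUBER,0,.01,.01).ravel(); print("fence",len(f),f.mean(0).round(1),np.degrees(np.arctan(l[1]/l[0])),f.min(0).round(1),f.max(0).round(1))
m=pts(355,435,90,200,42,72); r=cv2.minAreaRect(m[:,:2].astype(np.float32)); print("mixer",r)
# left deck edge line
e=[]
for x in np.arange(545,735,5):
    s=m[abs(m[:,0]-x)<3]; e.append((x,s[:,1].max(),s[:,1].min()))
e=np.array(e); print("edges",np.degrees(np.arctan(np.polyfit(e[:,0],e[:,1],1)[0])),np.degrees(np.arctan(np.polyfit(e[:,0],e[:,2],1)[0])),e[:,1:].mean(0))
h=pts(215,275,100,190,45,75);print("roof",cv2.minAreaRect(h[:,:2].astype(np.float32)))
go([580,223,110],5.6); stat()
E
```

```text
tab 32 [580.2 221.3  34.9] [570.3 216.3  25.3] [588.8 227.2  40.3]
fence 264 [ 637.2 -219.5   64.1] 0.3558225 [ 539.1 -225.5   58.6] [ 738.3 -214.7   69.9]
mixer ((638.4461669921875, -180.86489868164062), (221.1019287109375, 131.5863494873047), 0.4957983195781708)
edges 0.6686694862203864 0.5618237757349775 [-115.96630614 -244.29364247]
roof ((661.3265991210938, 230.9072265625), (120.47016906738281, 86.6471939086914), 5.608441352844238)
row [-473.3, -272.4, 139.9] [0.0001, -0.0, -0.4356]
t 1.0 p [223.7 636.9 304. ] grasp [223.7 636.9 250. ] yaw -19.36 z [-0.  0. -1.] F [ 0.9  0.1 -0.3] M [ 0.02 -0.05 -0.04] op 85.5
```

```bash
python3 -m pendant '[[[-473,-272,100,0,0,-0.436],[-473,-272,100,0,0,-0.436],[-473,-272,100,0,0,-0.436],[-473,-272,100,0,0,-0.436],[-473,-272,100,0,0,-0.436],[-473,-272,100,0,0,-0.436],[-473,-272,100,0,0,-0.436],[-473,-272,100,0,0,-0.436],[-473,-272,100,0,0,-0.436],[-473,-272,140,0,0,-0.436],[-473,-272,140,0,0,-0.436],[-473,-272,140,0,0,-0.436],[-473,-272,140,0,0,-0.436],[-473,-272,140,0,0,-0.436]]]' 34
python3 - <<'E'
from h import *
stat(); go([579,222,30],5.6)
im,d=snapshot("scene"); x=cv2.resize(im[120:240,330:470],None,fx=5,fy=5,interpolation=cv2.INTER_CUBIC); save("s1.png",x)
E
```

```text
t: 2.4
position: [579.3, 225.0, 164.2]
ee_rot: [-0.0, -0.05, 0.999, 0.001]
force: [0.7, 1.1, 0.5]
opening: 0.4
t 2.4 p [579.3 225.  164.2] grasp [579.3 225.1 110.2] yaw 5.69 z [-0.     0.001 -1.   ] F [0.7 1.1 0.5] M [-0.01 -0.    0.01] op 34.2
row [0.6, -3.1, 80.2] [0.0015, -0.0002, 0.0016]
```

View pics/s1.png

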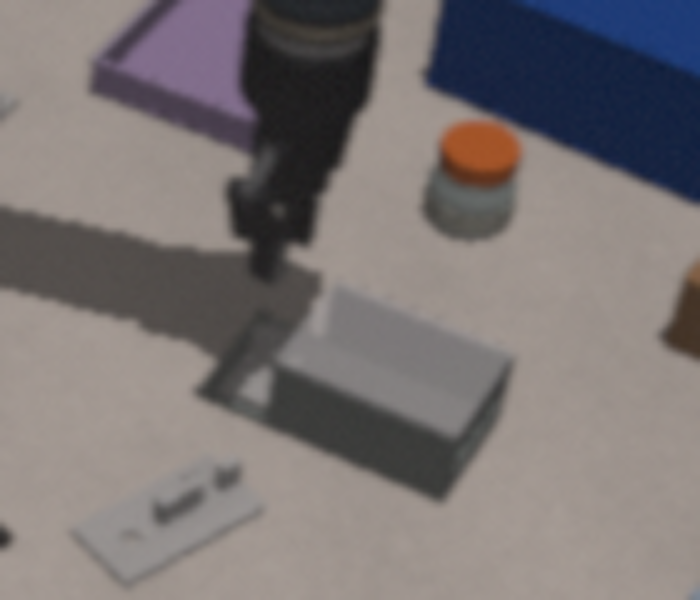

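The gripper hangs above the open front of the holder (about (265,330) in the crop), with nothing in the way. Next I go down and close on the tab.

```bash
python3 -m pendant '[[[0.6,-3,40,0,0,0],[0.6,-3,60,0,0,0],[0.6,-3,70,0,0,0],[0.6,-3,78,0,0,0],[0.6,-3,78,0,0,0],[0.6,-3,78,0,0,0]]]' 30; python3 -c "
from h import *
stat()"; python3 -m pendant '[[[0,0,0,0,0,0],[0,0,0,0,0,0],[0,0,0,0,0,0],[0,0,0,0,0,0],[0,0,0,0,0,0],[0,0,0,0,0,0],[0,0,0,0,0,0]]]' 0 70; python3 -c "
from h import *
stat()"
```

```text
t: 3.05
position: [579.3, 223.9, 87.8]
ee_rot: [0.001, -0.051, 0.999, 0.001]
force: [-0.8, 0.3, -0.4]
opening: 0.351
t 3.05 p [579.3 223.9  87.8] grasp [579.4 224.1  33.8] yaw 5.83 z [ 0.002  0.003 -1.   ] F [-0.8  0.3 -0.4] M [-0.02  0.03 -0.03] op 30.0
t: 3.75
position: [580.1, 224.2, 89.2]
ee_rot: [0.002, -0.051, 0.999, 0.002]
force: [-0.4, -0.3, 6.2]
opening: 0.094
t 3.75 p [580.1 224.2  89.2] grasp [580.3 224.4  35.2] yaw 5.82 z [ 0.004  0.004 -1.   ] F [-0.4 -0.3  6.2] M [-0.16  0.14  0.05] op 8.0
```

```bash
python3 -m pendant '[[[0,0,-3,0,0.01,0],[0,0,-6,0,0.02,0],[0,0,-9,0,0.03,0],[0,0,-12,0,0.03,0],[0,0,-12,0,0.03,0],[0,0,-12,0,0.03,0],[0,0,-12,0,0.03,0]]]'
python3 - <<'E'
from h import *
stat()
W=cloud("top",snapshot("top")[1]); np.set_printoptions(linewidth=200)
w=W[155:185,226:272].reshape(-1,3)
# plate points (open part): profile along holder x by lateral side, excluding tool
y=np.radians(5.6); o=np.array([637.9,228.6]); q=w[:,:2]-o; hx=q@[np.cos(y),np.sin(y)]; hy=q@[-np.sin(y),np.cos(y)]
for a in range(-90,-36,5):
    print(a,[ (lambda s:(len(s),np.median(s).round(1) if len(s) else None))(w[(abs(hx-a)<3)&(hy>b)&(hy<b+15)&(w[:,2]<40),2]) for b in(-45,-33,18,33)])
E
```

```text
t: 4.45
position: [579.8, 224.0, 101.0]
ee_rot: [-0.013, -0.051, 0.999, 0.001]
force: [-0.3, 0.3, -2.6]
opening: 0.099
t 4.45 p [579.8 224.  101. ] grasp [578.4 224.   47. ] yaw 5.83 z [-0.026  0.001 -1.   ] F [-0.3  0.3 -2.6] M [-0.06  0.1   0.02] op 8.4
-90 [(11, np.float64(1.0)), (11, np.float64(1.4)), (0, None), (0, None)]
-85 [(11, np.float64(2.0)), (16, np.float64(2.1)), (0, None), (0, None)]
-80 [(13, np.float64(9.1)), (14, np.float64(9.5)), (0, None), (0, None)]
-75 [(14, np.float64(5.9)), (16, np.float64(7.5)), (0, None), (0, None)]
-70 [(15, np.float64(5.2)), (14, np.float64(20.7)), (0, None), (0, None)]
-65 [(14, np.float64(4.1)), (10, np.float64(23.1)), (0, None), (0, None)]
-60 [(11, np.float64(4.8)), (1, np.float64(23.1)), (0, None), (0, None)]
-55 [(4, np.float64(3.6)), (0, None), (0, None), (0, None)]
-50 [(1, np.float64(-0.3)), (0, None), (0, None), (0, None)]
-45 [(0, None), (0, None), (0, None), (0, None)]
-40 [(0, None), (0, None), (0, None), (0, None)]
```

```bash
python3 -m pendant '[[[10,0,0.3,0,0,0],[25,0,0.7,0,0,0],[40,0,1.1,0,0,0],[55,0,1.5,0,0,0],[70,0,2,0,0,0],[85,0,2.4,0,0,0],[100,0,2.8,0,0,0],[115,0,3.2,0,0,0],[130,0,3.7,0,0,0],[145,0,4.1,0,0,0],[160,0,4.5,0,0,0],[165,0,4.6,0,0,0],[165,0,4.6,0,0,0]]]'
python3 - <<'E'
from h import *
stat()
im,d=snapshot("top"); W=cloud("top",d); 
x=cv2.resize(im[120:250,190:290],None,fx=4.6,fy=4.6,interpolation=cv2.INTER_CUBIC); save("t2.png",x)
w=W[140:250,200:280].reshape(-1,3); w=w[(w[:,0]<555)&(w[:,0]>380)]
y=np.radians(5.8); s=sensors.get_state();o=np.array([414,207]); q=w[:,:2]-o; hx=q@[np.cos(y),np.sin(y)]; hy=q@[-np.sin(y),np.cos(y)]
for a in range(-16,140,8): print(a,[(lambda s:(len(s),np.median(s).round(1) if len(s) else None))(w[(abs(hx-a)<4)&(hy>b)&(hy<b+15)&(w[:,2]<90),2]) for b in(-33,-8,18)])
E
```

```text
t: 5.8
position: [414.8, 207.3, 100.8]
ee_rot: [-0.013, -0.051, 0.999, 0.001]
force: [-0.3, 0.0, -3.8]
opening: 0.097
t 5.8 p [414.8 207.3 100.8] grasp [413.4 207.3  46.8] yaw 5.88 z [-0.026  0.001 -1.   ] F [-0.3  0.  -3.8] M [-0.01  0.09  0.  ] op 8.3
-16 [(16, np.float64(2.6)), (4, np.float64(1.8)), (0, None)]
-8 [(1, np.float64(84.5)), (0, None), (0, None)]
0 [(0, None), (0, None), (0, None)]
8 [(0, None), (0, None), (0, None)]
16 [(10, np.float64(21.3)), (0, None), (0, None)]
24 [(15, np.float64(22.1)), (0, None), (0, None)]
32 [(15, np.float64(20.7)), (5, np.float64(31.3)), (0, None)]
40 [(16, np.float64(21.1)), (16, np.float64(45.8)), (0, None)]
48 [(16, np.float64(20.4)), (21, np.float64(47.3)), (0, None)]
56 [(17, np.float64(20.8)), (22, np.float64(44.5)), (1, np.float64(17.3))]
64 [(17, np.float64(19.8)), (15, np.float64(46.7)), (9, np.float64(20.1))]
72 [(15, np.float64(19.9)), (13, np.float64(21.2)), (16, np.float64(19.9))]
80 [(17, np.float64(19.7)), (15, np.float64(21.6)), (16, np.float64(20.8))]
88 [(17, np.float64(20.1)), (14, np.float64(19.4)), (13, np.float64(19.2))]
96 [(15, np.float64(19.4)), (16, np.float64(1.8)), (15, np.float64(20.0))]
104 [(14, np.float64(19.1)), (17, np.float64(18.3)), (15, np.float64(19.3))]
112 [(17, np.float64(18.7)), (13, np.float64(19.9)), (16, np.float64(19.8))]
120 [(14, np.float64(18.4)), (18, np.float64(18.6)), (15, np.float64(18.4))]
128 [(12, np.float64(2.5)), (10, np.float64(2.5)), (11, np.float64(5.5))]
136 [(13, np.float64(1.1)), (14, np.float64(0.6)), (16, np.float64(1.6))]
```

View pics/t2.png

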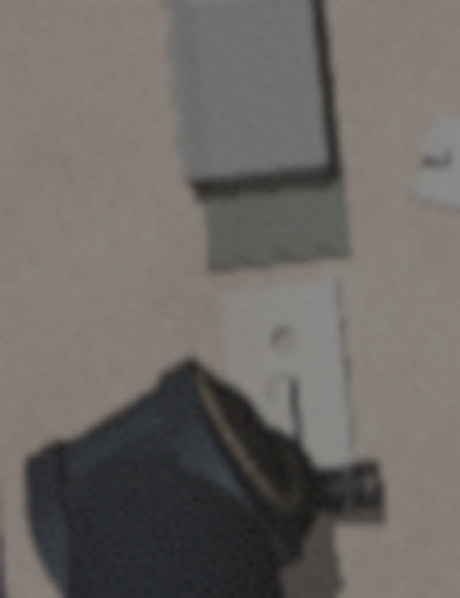

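```bash
python3 -m pendant '[[[0,0,0,0,-0.017,0],[0,0,2,0,-0.034,0],[0,0,5,0,-0.034,0],[0,0,8,0,-0.034,0],[0,0,10,0,-0.034,0],[0,0,11,0,-0.034,0],[0,0,12,0,-0.034,0],[0,0,12,0,-0.034,0],[0,0,12,0,-0.034,0]]]'
python3 - <<'E'
from h import *
stat()
d=snapshot("top")[1]; W=cloud("top",d)
w=W[140:250,200:280].reshape(-1,3); w=w[(w[:,0]<548)&(w[:,0]>380)]
y=np.radians(5.8); o=np.array([414,207]); q=w[:,:2]-o; hx=q@[np.cos(y),np.sin(y)]; hy=q@[-np.sin(y),np.cos(y)]
for a in range(24,136,16): print(a,[(lambda s:(len(s),np.mean(s).round(1) if len(s) else None))(w[(abs(hx-a)<8)&(hy>b)&(hy<b+15)&(w[:,2]<90),2]) for b in(-33,18)])
E
```

```text
t: 6.75
position: [415.5, 207.5, 88.9]
ee_rot: [0.004, -0.051, 0.999, 0.002]
force: [-0.0, -0.2, -3.1]
opening: 0.094
t 6.75 p [415.5 207.5  88.9] grasp [416.  207.8  34.9] yaw 5.84 z [ 0.009  0.005 -1.   ] F [-0.  -0.2 -3.1] M [-0.02  0.15 -0.02] op 8.0
24 [(34, np.float64(10.5)), (0, None)]
40 [(33, np.float64(10.8)), (1, np.float64(9.7))]
56 [(30, np.float64(11.0)), (18, np.float64(11.2))]
72 [(32, np.float64(11.1)), (32, np.float64(10.8))]
88 [(29, np.float64(10.5)), (32, np.float64(11.1))]
104 [(34, np.float64(11.0)), (30, np.float64(11.5))]
120 [(28, np.float64(10.4)), (30, np.float64(10.8))]
```

```bash
python3 -m pendant '[[[0,0,2,0,0,0],[0,0,3,0,0,0],[0,0,4,0,0,0],[0,0,4.5,0,0,0],[0,0,4.5,0,0,0],[0,0,4.5,0,0,0]]]'; python3 -c "
from h import *
stat()"
```

```text
t: 7.4
position: [415.6, 207.6, 85.2]
ee_rot: [0.004, -0.051, 0.999, 0.002]
force: [-1.9, -1.4, 6.8]
opening: 0.097
t 7.4 p [415.6 207.6  85.2] grasp [416.1 207.9  31.2] yaw 5.84 z [ 0.009  0.005 -1.   ] F [-1.9 -1.4  6.8] M [-0.3   0.61  0.01] op 8.3
```

```bash
python3 -m pendant '[[[0,0,0,0,0,0],[0,0,0,0,0,0],[0,0,0,0,0,0],[0,0,0,0,0,0],[0,0,0,0,0,0],[0,0,-20,0,0,0],[0,0,-60,0,0,0],[50,0,-110,0,0,0],[90,0,-110,0,0,0],[90,0,-110,0,0,0],[90,0,-110,0,0,0]]]' 36 40
python3 - <<'E'
from h import *
stat()
im,d=snapshot("top"); W=cloud("top",d); save("t3.png",im)
w=W[140:250,190:290].reshape(-1,3); w=w[(w[:,0]<548)&(w[:,0]>395)]
p=w[(w[:,2]>4.5)&(w[:,2]<60)]; print("plate",len(p),cv2.minAreaRect(p[:,:2].astype(np.float32)))
f=w[(w[:,2]>20)&(w[:,2]<50)]; 
lab=f[:,0]>440
for m in(lab,~lab): print("fin",m.sum(),f[m].mean(0).round(1) if m.any() else "",f[m].min(0).round(1),f[m].max(0).round(1))
E
```

```text
t: 8.5
position: [324.1, 197.8, 194.8]
ee_rot: [0.005, -0.052, 0.999, 0.002]
force: [0.7, -0.1, -0.2]
opening: 0.42
t 8.5 p [324.1 197.8 194.8] grasp [324.6 198.1 140.8] yaw 5.94 z [ 0.01   0.005 -1.   ] F [ 0.7 -0.1 -0.2] M [-0.04 -0.09  0.01] op 35.9
plate 1425 ((471.1772766113281, 252.03302001953125), (277.24267578125, 151.7140655517578), 89.70909881591797)
fin 79 [465.3 211.6  31.7] [444.2 204.6  21.1] [485.  220.2  37.8]
fin 28 [415.4 206.6  32.1] [408.9 201.8  24.2] [422.6 212.   38.5]
```

Run:
```python
from h import *
go([465.3,211.6,80],5.7); go([465.3,211.6,30],5.7)
```

```text
row [-140.0, -1.1, 62.1] [0.0045, 0.0105, 0.0031]
row [-139.5, -1.4, 112.1] [0.0045, 0.0105, 0.0031]
```

```bash
python3 -m pendant '[[[-50,0,20,0.004,0.01,0.003],[-100,-1,40,0.004,0.01,0.003],[-140,-1,62,0.004,0.01,0.003],[-140,-1,62,0.004,0.01,0.003],[-140,-1,85,0.004,0.01,0.003],[-140,-1.4,100,0.004,0.01,0.003],[-139.5,-1.4,112,0.004,0.01,0.003],[-139.5,-1.4,112,0.004,0.01,0.003],[-139.5,-1.4,112,0.004,0.01,0.003]]]' 34; python3 -c "
from h import *
stat()";  python3 -m pendant '[[[0,0,0,0,0,0],[0,0,0,0,0,0],[0,0,0,0,0,0],[0,0,0,0,0,0],[0,0,0,0,0,0],[0,0,0,0,0,0]]]' 0 70; python3 -c "
from h import *
stat()"
```

```text
t: 9.45
position: [465.5, 211.6, 84.0]
ee_rot: [0.0, -0.05, 0.999, 0.0]
force: [-0.3, -0.7, 0.8]
opening: 0.402
t 9.45 p [465.5 211.6  84. ] grasp [465.5 211.6  30. ] yaw 5.7 z [ 0.  0. -1.] F [-0.3 -0.7  0.8] M [-0.01  0.04  0.03] op 34.4
t: 10.05
position: [466.1, 211.9, 85.1]
ee_rot: [0.001, -0.05, 0.999, 0.001]
force: [-0.6, 0.3, 6.3]
opening: 0.121
t 10.05 p [466.1 211.9  85.1] grasp [466.2 212.   31.1] yaw 5.7 z [ 0.002  0.001 -1.   ] F [-0.6  0.3  6.3] M [-0.13  0.13  0.06] op 10.3
```

```bash
python3 -m pendant '[[[0,0,-10,0,0,0],[0,0,-30,0,0,0],[0,0,-60,0,0,0],[0,0,-95,0,0,0],[0,0,-100,0,0,0],[0,0,-100,0,0,0]]]'
python3 - <<'E'
from h import *
stat(); go([622,-178,125],0.5)
E
```

```text
t: 10.65
position: [466.1, 211.8, 186.2]
ee_rot: [0.002, -0.05, 0.999, 0.001]
force: [-0.2, 0.3, -2.3]
opening: 0.123
t 10.65 p [466.1 211.8 186.2] grasp [466.3 211.9 132.2] yaw 5.7 z [ 0.004  0.003 -1.   ] F [-0.2  0.3 -2.3] M [-0.02 -0.   -0.01] op 10.5
row [-116.4, -403.4, 6.9] [0.0023, 0.0043, 0.0907]
```

```bash
python3 -m pendant '[[[-5,-20,0,0,0,0],[-15,-55,0,0,0,0.02],[-27,-95,0,0,0,0.04],[-39,-135,0,0,0,0.06],[-50,-175,2,0,0,0.09],[-62,-215,2,0.002,0.004,0.09],[-74,-255,3,0.002,0.004,0.09],[-85,-295,4,0.002,0.004,0.09],[-97,-335,5,0.002,0.004,0.09],[-108,-375,6,0.002,0.004,0.09],[-115,-396,7,0.002,0.004,0.09],[-116,-403,7,0.002,0.004,0.09],[-116,-403,7,0.002,0.004,0.09],[-116,-403,7,0.002,0.004,0.09]]]'
python3 - <<'E'
from h import *
stat()
im,d=snapshot("top"); W=cloud("top",d)
x=cv2.resize(im[95:200,340:460],None,fx=5.6,fy=5.6,interpolation=cv2.INTER_CUBIC); save("t4.png",x); np.save("t4.npy",d)
w=W[90:200,345:440].reshape(-1,3)
p=w[(w[:,2]>88)&(w[:,2]<110)&(w[:,0]>600)];print("plate",len(p),p.mean(0).round(1),cv2.minAreaRect(p[:,:2].astype(np.float32)))
A=np.c_[p[:,:2],np.ones(len(p))]; print(np.linalg.lstsq(A,p[:,2],rcond=None)[0])
f=w[(w[:,2]>59)&(w[:,2]<70)&(w[:,1]<-212)]; print("fence",len(f),f.mean(0).round(1))
im,d=snapshot("scene"); x=cv2.resize(im[200:330,240:400],None,fx=4.6,fy=4.6,interpolation=cv2.INTER_CUBIC); save("s4.png",x)
E
```

```text
t: 12.05
position: [620.8, -175.6, 177.6]
ee_rot: [-0.001, -0.006, 1.0, 0.001]
force: [0.4, 0.9, -3.1]
opening: 0.123
t 12.05 p [ 620.8 -175.6  177.6] grasp [ 620.7 -175.5  123.6] yaw 0.65 z [-0.002  0.002 -1.   ] F [ 0.4  0.9 -3.1] M [ 0.05  0.04 -0.02] op 10.5
plate 277 [ 657.6 -154.2   98.8] ((649.508056640625, -156.4525146484375), (36.316566467285156, 97.20072937011719), 88.65894317626953)
[-8.41239470e-03 -4.37891902e-02  9.76211889e+01]
fence 0 [nan nan nan]<stdin>:8: RuntimeWarning: Mean of empty slice.
  ret = um.true_divide(
```

View pics/t4.png

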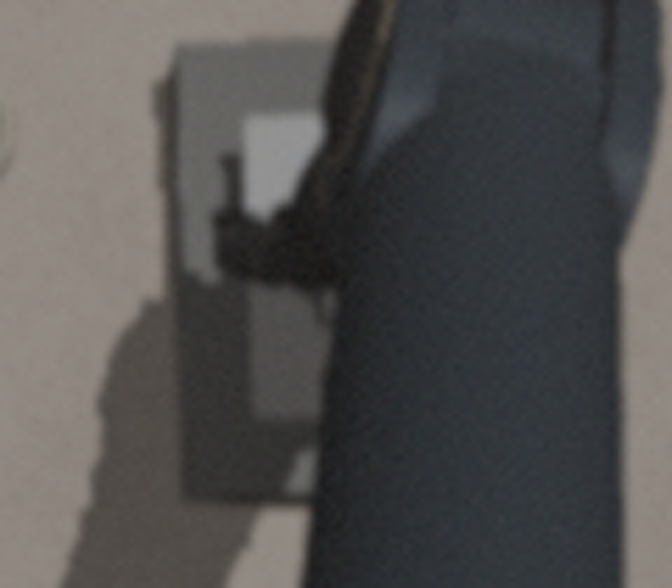

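The arm hides the fence side. The plate's far edge (row 112) and left edge (column 243) agree with the pose computed from the arm, so I'll tilt it nose-up and lower it.

Run:
```python
from h import *
go([621.5,-178.5,95],0.5,0.062); go([621.5,-178.5,88],0.5,0.062)
```

```text
row [3.0, -3.3, 29.5] [0.0019, -0.063, 0.0035]
row [3.0, -3.3, 36.5] [0.0019, -0.063, 0.0035]
```

```bash
python3 -m pendant '[[[3,-3.3,5,0.002,-0.02,0.003],[3,-3.3,10,0.002,-0.04,0.003],[3,-3.3,17,0.002,-0.063,0.003],[3,-3.3,24,0.002,-0.063,0.003],[3,-3.3,29,0.002,-0.063,0.003],[3,-3.3,33,0.002,-0.063,0.003],[3,-3.3,36,0.002,-0.063,0.003],[3,-3.3,36,0.002,-0.063,0.003],[3,-3.3,36,0.002,-0.063,0.003]]]'
python3 - <<'E'
from h import *
stat()
im,d=snapshot("scene"); x=cv2.resize(im[200:330,240:400],None,fx=4.6,fy=4.6,interpolation=cv2.INTER_CUBIC); save("s5.png",x)
E
```

```text
t: 13.05
position: [618.3, -178.6, 142.5]
ee_rot: [0.031, -0.005, 1.0, 0.0]
force: [0.1, -0.1, -2.6]
opening: 0.123
t 13.05 p [ 618.3 -178.6  142.5] grasp [ 621.7 -178.6   88.6] yaw 0.53 z [ 0.062  0.    -0.998] F [ 0.1 -0.1 -2.6] M [-0.    0.09 -0.01] op 10.5
```

View pics/s5.png

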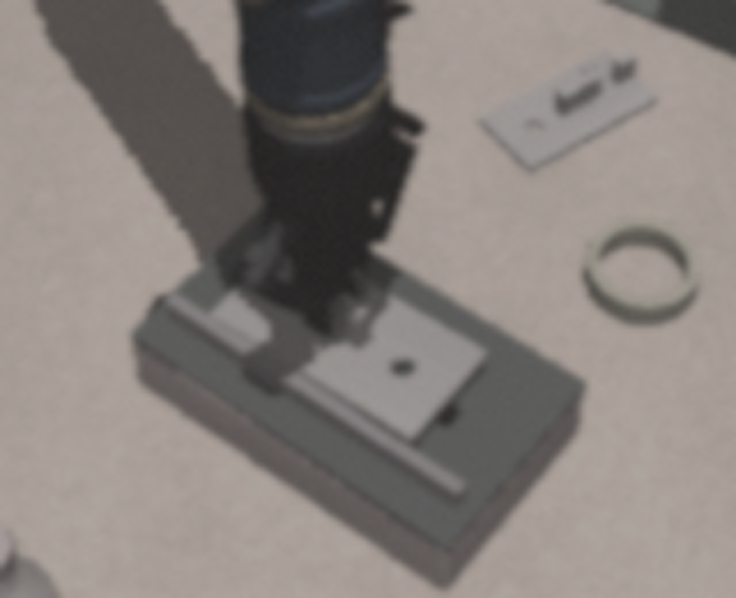

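The plate is tilted over the deck along the fence (fence from (170,300) to (460,490)). The hole is at (403,367) and the slot's end shows just past the plate at (450,412). I'll lower until it touches.

```bash
python3 -m pendant '[[[0,0,1,0,0,0],[0,0,2,0,0,0],[0,0,3,0,0,0],[0,0,3,0,0,0]]]' - 40; python3 -c "
from h import *
stat()"; python3 -m pendant '[[[0,0,1,0,0,0],[0,0,2,0,0,0],[0,0,2,0,0,0]]]'; python3 -c "
from h import *
stat()"
```

```text
t: 13.5
position: [618.5, -178.5, 139.4]
ee_rot: [0.031, -0.005, 1.0, 0.0]
force: [0.7, -0.0, -0.7]
opening: 0.123
t 13.5 p [ 618.5 -178.5  139.4] grasp [ 621.8 -178.5   85.5] yaw 0.53 z [ 0.062  0.    -0.998] F [ 0.7 -0.  -0.7] M [-0.04  0.09  0.05] op 10.5
t: 13.8
position: [618.6, -178.7, 138.9]
ee_rot: [0.031, -0.005, 1.0, 0.0]
force: [-3.5, -0.3, 6.2]
opening: 0.123
t 13.8 p [ 618.6 -178.7  138.9] grasp [ 622.  -178.7   85. ] yaw 0.52 z [ 0.062  0.001 -0.998] F [-3.5 -0.3  6.2] M [0.2  0.71 0.04] op 10.5
```

```bash
python3 -m pendant '[[[0,-1,-0.5,0,0,0],[0,-2,-0.5,0,0,0],[0,-2,-0.5,0,0,0]]]'; python3 -c "
from h import *
stat()"; python3 -m pendant '[[[0,-1,0,0,0,0],[0,-2,0,0,0,0],[0,-2,0,0,0,0]]]'; python3 -c "
from h import *
stat()"
```

```text
t: 14.1
position: [618.6, -180.8, 139.2]
ee_rot: [0.031, -0.004, 1.0, 0.0]
force: [-0.3, 0.2, -2.1]
opening: 0.123
t 14.1 p [ 618.6 -180.8  139.2] grasp [ 622.  -180.8   85.3] yaw 0.5 z [ 0.062  0.    -0.998] F [-0.3  0.2 -2.1] M [-0.07  0.03 -0.01] op 10.5
t: 14.4
position: [618.7, -181.2, 139.1]
ee_rot: [0.031, -0.005, 1.0, 0.001]
force: [-1.2, 4.9, 0.4]
opening: 0.121
t 14.4 p [ 618.7 -181.2  139.1] grasp [ 622.  -181.1   85.2] yaw 0.56 z [ 0.062  0.003 -0.998] F [-1.2  4.9  0.4] M [1.08 0.22 0.08] op 10.3
```

```bash
python3 -m pendant '[[[0,0.7,0.5,0,0,0],[0,0.7,1,0,0,0],[0,0.7,1,0,0,0]]]'; python3 -c "
from h import *
stat()"; python3 -m pendant '[[[0,0,0,0,0,0],[0,0,0,0,0,0],[0,0,0,0,0,0],[0,0,0,0,0,0],[0,0,-20,0,0,0],[0,0,-50,0,0,0],[40,0,-60,0,0.03,0],[80,0,-60,0,0.063,0],[100,0,-60,0,0.063,0],[100,0,-60,0,0.063,0]]]' 30
python3 - <<'E'
from h import *
stat()
im,d=snapshot("scene"); x=cv2.resize(im[200:330,240:400],None,fx=4.6,fy=4.6,interpolation=cv2.INTER_CUBIC); save("s6.png",x)
im,d=snapshot("top"); W=cloud("top",d); w=W[90:200,345:440].reshape(-1,3)
p=w[(w[:,2]>54)&(w[:,2]<75)&(w[:,1]>-213)&(w[:,1]<-135)&(w[:,0]>560)&(w[:,0]<715)]
print("plate",len(p),cv2.minAreaRect(p[:,:2].astype(np.float32)))
for a in range(565,715,10):
    s=p[(abs(p[:,0]-a)<5)&(abs(p[:,1]+181)>12)]; print(a,len(s),s[:,2].mean().round(1) if len(s) else "")
E
```

```text
t: 14.7
position: [618.7, -181.1, 138.9]
ee_rot: [0.031, -0.005, 1.0, 0.001]
force: [-3.1, 2.6, 5.4]
opening: 0.122
t 14.7 p [ 618.7 -181.1  138.9] grasp [ 622. -181.   85.] yaw 0.55 z [ 0.062  0.002 -0.998] F [-3.1  2.6  5.4] M [0.45 0.56 0.08] op 10.5
t: 15.7
position: [512.3, -182.7, 192.4]
ee_rot: [-0.002, -0.004, 1.0, 0.001]
force: [0.5, 0.3, -0.3]
opening: 0.353
t 15.7 p [ 512.3 -182.7  192.4] grasp [ 512.1 -182.6  138.4] yaw 0.43 z [-0.003  0.002 -1.   ] F [ 0.5  0.3 -0.3] M [-0.02 -0.    0.04] op 30.1
plate 1135 ((638.3347778320312, -175.25550842285156), (75.01287841796875, 152.6597442626953), 89.96800231933594)
565 27 57.4
575 38 57.4
585 46 58.2
595 51 58.9
605 58 59.4
615 58 59.8
625 68 60.6
635 63 61.5
645 66 61.8
655 62 62.4
665 63 63.9
675 64 64.0
685 62 64.2
695 61 65.5
705 9 59.0
```

View pics/s6.png

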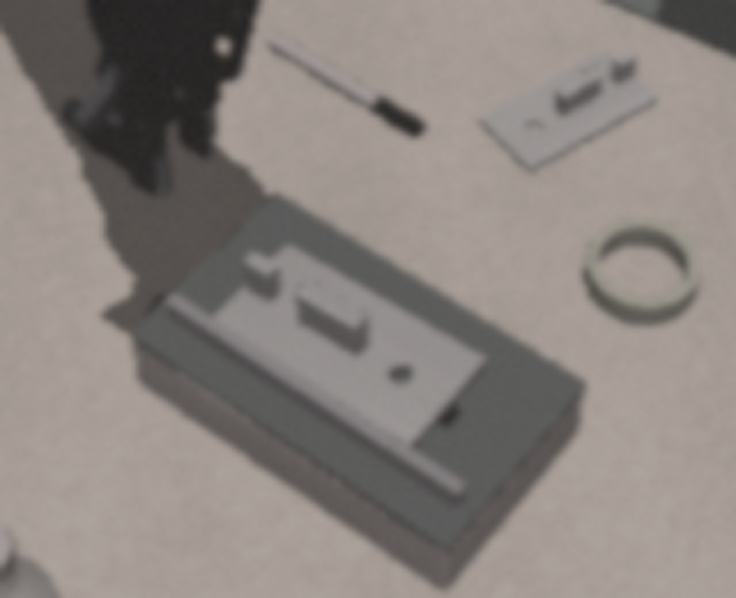

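The plate rests tilted: its top rises from 57 to 65 mm towards the pin end, so it's on the pin, released and along the fence (hole at (402,373)). Next I push the tab's outer face with closed fingers.

```bash
python3 -c "
from h import *
go([542,-181.5,82],0.5)"; python3 -m pendant '[[[-10,1,20,0,0,0],[-20,1,40,0,0,0],[-28,1,52,0,-0.003,0],[-30,1,56,0,-0.003,0],[-30,1,56,0,-0.003,0],[-30,1,56,0,-0.003,0]]]' 0 40; python3 -c "
from h import *
stat()"
```

```text
row [-26.2, 0.5, 56.9] [0.001, 0.0007, 0.0007]
t: 16.4
position: [546.1, -181.2, 137.4]
ee_rot: [0.002, -0.005, 1.0, 0.0]
force: [-0.1, -0.4, 0.3]
opening: -0.0
t 16.4 p [ 546.1 -181.2  137.4] grasp [ 546.3 -181.2   83.4] yaw 0.53 z [ 0.004  0.001 -1.   ] F [-0.1 -0.4  0.3] M [-0.03 -0.01 -0.04] op -0.0
```

```bash
python3 -m pendant '[[[-2,0,0,0,0,0],[-4,0,0,0,0,0],[-6,0,0,0,0,0],[-8,0,0,0,0,0],[-9,0,0,0,0,0],[-10,0,0,0,0,0],[-11,0,0,0,0,0],[-12,0,0,0,0,0]]]'; python3 -c "
from h import *
stat()"; python3 -m pendant '[[[-1,0,0,0,0,0],[-2,0,0,0,0,0],[-3,0,0,0,0,0],[-4,0,0,0,0,0]]]'; python3 -c "
from h import *
stat()"
```

```text
t: 17.2
position: [558.0, -181.1, 137.4]
ee_rot: [0.002, -0.005, 1.0, 0.0]
force: [-3.1, 0.6, 1.6]
opening: 0.001
t 17.2 p [ 558.  -181.1  137.4] grasp [ 558.2 -181.1   83.4] yaw 0.53 z [ 0.004  0.001 -1.   ] F [-3.1  0.6  1.6] M [-0.01  0.51 -0.03] op 0.0
t: 17.6
position: [562.2, -181.1, 137.4]
ee_rot: [0.002, -0.005, 1.0, 0.0]
force: [-2.3, 0.2, 1.6]
opening: -0.002
t 17.6 p [ 562.2 -181.1  137.4] grasp [ 562.4 -181.1   83.4] yaw 0.53 z [ 0.004  0.001 -1.   ] F [-2.3  0.2  1.6] M [ 0.03  0.37 -0.01] op -0.2
```

```bash
cat > look.py <<'E'
from h import *
stat(); W=cloud("top",snapshot("top")[1]); w=W[90:200,345:440].reshape(-1,3)
p=w[(w[:,2]>54)&(w[:,2]<75)&(w[:,1]>-211)&(w[:,1]<-148)&(w[:,0]>560)&(w[:,0]<715)&(abs(w[:,1]+181)>12)]
f=lambda a,b:p[(p[:,0]>a)&(p[:,0]<b),2].mean().round(1)
print("z rear,mid,nose",f(595,625),f(625,655),f(655,695),"xmax",np.sort(p[:,0])[-10:].mean().round(1))
E
python3 look.py; for i in 1; do python3 -m pendant '[[[-1,0,0,0,0,0],[-2,0,0,0,0,0],[-3,0,0,0,0,0]]]'; done; python3 look.py; python3 -m pendant '[[[-1,0,0,0,0,0],[-2,0,0,0,0,0],[-3,0,0,0,0,0]]]'; python3 look.py
```

```text
t 17.6 p [ 562.2 -181.1  137.4] grasp [ 562.4 -181.1   83.4] yaw 0.53 z [ 0.004  0.001 -1.   ] F [-2.3  0.2  1.6] M [ 0.03  0.37 -0.01] op -0.2
z rear,mid,nose 59.2 61.3 63.8 xmax 711.1
t: 17.95
position: [565.5, -181.0, 137.4]
ee_rot: [0.002, -0.005, 1.0, 0.0]
force: [-1.5, 0.3, 1.1]
opening: -0.001
t 17.95 p [ 565.5 -181.   137.4] grasp [ 565.7 -181.    83.4] yaw 0.54 z [ 0.005  0.001 -1.   ] F [-1.5  0.3  1.1] M [ 0.07  0.42 -0.  ] op -0.1
z rear,mid,nose 58.8 61.3 63.5 xmax 713.8
t: 18.3
position: [569.4, -180.9, 137.6]
ee_rot: [0.003, -0.005, 1.0, 0.0]
force: [0.1, 0.1, 0.1]
opening: 0.002
t 18.3 p [ 569.4 -180.9  137.6] grasp [ 569.7 -180.9   83.6] yaw 0.55 z [ 0.006  0.001 -1.   ] F [0.1 0.1 0.1] M [-0.01 -0.04 -0.  ] op 0.2
z rear,mid,nose 57.1 57.0 56.9 xmax 713.8
```

The plate has dropped flat and the push force has gone to zero. I'll back off and check.

```bash
python3 -m pendant '[[[10,0,0,0,0,0],[20,0,-10,0,0,0],[30,0,-40,0,0,0],[60,0,-80,0,0,0],[90,0,-110,0,0,0],[90,0,-110,0,0,0],[90,0,-110,0,0,0]]]'
python3 - <<'E'
from h import *
stat(); W=cloud("top",snapshot("top")[1]); w=W[90:200,345:440].reshape(-1,3)
p=w[(w[:,2]>54)&(w[:,2]<61)&(w[:,1]>-211)&(w[:,1]<-140)&(w[:,0]>565)&(w[:,0]<725)]
A=np.c_[p[:,:2]-p[:,:2].mean(0),np.ones(len(p))]; print("n",len(p),"plane",np.linalg.lstsq(A,p[:,2],rcond=None)[0].round(4)); print(cv2.minAreaRect(p[:,:2].astype(np.float32)))
f=w[(w[:,2]>70)&(w[:,1]>-200)&(w[:,1]<-160)&(w[:,0]>555)]
for m in(f[:,0]>605,f[:,0]<=605): print("fin",m.sum(),f[m].mean(0).round(1))
im,_=snapshot("scene"); x=cv2.resize(im[200:330,240:400],None,fx=4.6,fy=4.6,interpolation=cv2.INTER_CUBIC); save("s7.png",x)
E
```

```text
t: 19.05
position: [478.1, -182.0, 248.3]
ee_rot: [0.004, -0.004, 1.0, 0.0]
force: [-0.0, -0.4, 0.3]
opening: -0.003
t 19.05 p [ 478.1 -182.   248.3] grasp [ 478.6 -182.   194.3] yaw 0.5 z [ 0.009  0.    -1.   ] F [-0.  -0.4  0.3] M [ 0.01  0.02 -0.05] op -0.3
n 1011 plane [-1.70000e-03  8.00000e-04  5.69831e+01]
((647.8157958984375, -176.1931915283203), (69.22743225097656, 148.82095336914062), 88.81425476074219)
fin 82 [ 639.1 -179.7   82.3]
fin 36 [ 589.1 -180.5   81. ]
```

View pics/s7.png

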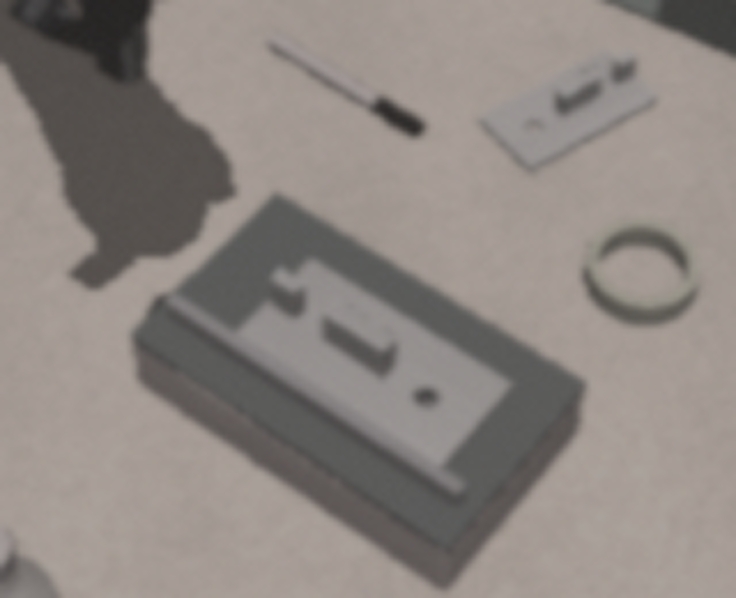

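The plate is flat along the fence, hole at (427,397), with the bystanders in view where they were. I'll hand it in.

```bash
python3 -c "
from bench import ticket; print(ticket.close_job())"
```

```text
the job is handed in; nothing more can be done
None
```

The plate now lies flat on the mixer's deck along the fence. I handed the job in at about 19 s of the 56 s; handing in gives no verdict.

**What I did**
- I gripped the plate by its tab, lifted it over the lip, drew it out, laid it flat on the bench and let go.
- I picked it up by the middle grip and set it on the deck against the fence, tilted, with the hole end on the pin and the hole short of it. Then I let go.
- I pushed the tab with closed fingers until the plate dropped.

**Last checks**
- **Drop:** the plate's top reads the same height at its rear, middle and hole end (57.1, 57.0 and 56.9 mm), and the push force fell to zero as it dropped.
- **Flatness and line:** the tilt is about 0.002 rad. From the two fins, the plate is within about 0.5° of the mixer's line.
- **Hole position:** the hole is about 3 mm short of the slot's middle, which is within the 10.5 mm limit.
- **Release:** the gripper was about 130 mm clear of the plate, with no force on it.
- **Bystanders:** the marker and tape roll look unmoved in the last picture. I did not measure any of the bystanders again; the arm stayed well clear of them all.

**Disagreements:** the plate outline from the final depth image came out off-centre, because part of it was mixed with other points. I relied on the fin positions instead. The gripper read about 2 mm under the true fin thickness both times, which did no harm.

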